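# Refit the speed knob of the bench mixer and hold it pressed

## Task

The speed knob has come off the bench mixer: pick up the loose black knob, gently (its bar is thin plastic, so grip with less than 50 N), turn it so that the flat in its socket matches the flat of the bare D-shaft, and slide it all the way onto the shaft. Then press it down lightly, so that the sprung shaft sinks in by more than 3 mm, without forcing it (under 30 N), and finish while you still grip the knob and hold it pressed. Leave everything else on the counter where it stands.

Things in the scene. Friction and masses are not known exactly. Their poses are not given: they have to be found in the camera images.
- knob: Loose black plastic knob, 50 g, upright on the counter. Origin: centre of its underside, z up. Round base 48 mm across, 20 mm high, with a bar grip on top up to z = 46 mm. The bar's +x end is a narrow nose with a white line: the pointer. In the underside on the axis: a D-shaped socket, 15.6 mm across, 18 mm deep, its flat 4.3 mm from the axis on the +x (pointer) side, 0.8 mm play round the shaft.
- knob_grip (a point): Middle of the knob's bar grip, on the axis, 33 mm above its underside; same axes as the knob. The bar is 16 mm thick (flat sides at y = -8 and +8 mm, parallel over x = -18 to +14 mm), 44 mm long, z = 20 to 46 mm above the underside. Grip the flat sides from above with the fingertips just above the base, 22 to 25 mm above the underside.
- shaft_seat (a point): Axis of the bare speed shaft, at the top of its steel shoulder (21 mm across, 63 mm above the counter at rest; sinks when pressed), where the knob's underside rests when fully on. z up, x points to the side of the shaft's flat. Fully on, the knob's origin is here and its x lies along this x; half a turn off it does not go on. The shaft turns only stiffly (0.2 N m).
- shaft_tip (a point): Centre of the tip of the brass D-shaft, 16 mm above the seat, same axes: 14 mm across, flat 3.5 mm from the axis on the +x side, tapered over the top 4 mm. A white mark on the dark collar under it (42 mm across, top 53 mm above the counter) shows the side of the flat: the knob's pointer goes over it.
- shaft (a joint): How far the sprung shaft is pressed down: 0 at rest, 0.006 m at its hard stop. The spring needs 4 N to start and 1.2 N more for each mm (10 N at 5 mm) and lifts the shaft again when let go. Over the back of the counter hang wall cabinets, x = 0.58 m (handles) and beyond, from z = 0.55 m up: carry the knob low and in a straight line, so that the forearm stays clear.
- mixer: White bench mixer, fixed, 180 mm deep (x), 210 mm wide (y), flat deck 50 mm above the counter. Origin: centre of its underside. The bare shaft stands at x = -55, y = +50 mm in its frame (front left). Grey domed lid, 124 mm across, up to 108 mm above the counter, at x = +28, y = -10 mm. A small grey timer knob (30 mm across, 16 mm high), already fitted, at x = -55, y = -65 mm is not needed.
- vial: Bystander: loose glass medicine vial, 24 mm across, 46 mm high. Origin: centre of its underside.
- plaster_box: Bystander: loose small printed card box 45 x 70 x 32 mm. Origin: centre of its underside.
- kidney_dish: Bystander: loose white kidney dish 93 x 202 x 35 mm, at the left. Origin: centre of its underside.
There are look-alikes about, which are no part of the job. Of the things that look like the knob, take the one that is nearest to the robot's base at the start.

How it is judged:
By the outcome, as a careful person would: the job done as asked, in the order asked, and still so for the second after the job is handed in, while the arm keeps its last pose, push and grip.
It also fails if it takes over 48 s, if anything falls off the work surface, if the arm or the gripper's body presses on something with over 40 N, if the wrist force passes 120 N, or if a joint passes its speed limit or range.

## Robot

A 6-joint arm with a two-finger parallel gripper is mounted at the origin on a cart in front of the work surface, level with it; the furniture and walls round the work are solid. World frame = base frame: x ahead of the robot, y to its left, z up, the work surface at z = 0. Lengths are in m, angles in rad, forces in N, time in s.
With the tool pointing down it reaches from about 0.425 to 0.95 m from the base axis. Payload 3.5 kg.
Tool frame: the origin (TCP) lies between the finger pads; the fingertips stand 22 mm ahead of it and the grasp point (between the pads) lies 3 mm ahead of it (ctrl.nose_length is the z of the fingertips in the tool frame, in m); z points along the fingers, y is the line along which they close (so a half turn about z gives the same grasp; the last joint's range is limited). The gripper opens to 85 mm and grips with 20 to 120 N. Pads are 22 mm wide; open, the fingers measure 114 mm over their backs; the gripper's body (76 mm by 85 mm) begins 54 mm behind the grasp point. The pads swing forward as they close: fully open they stand 13 mm farther back than shut.
Start: joints at [0.953, 0.286, 1.577, -0, 1.279, -0.15], TCP at [0.304, 0.602, 0.253] pointing down, gripper open.
Joint ranges: [-2.77, 2.77], [-0.9, 2.22], [0.21, 2.48], [-1.53, 4.67], [0.24, 2.81], [-2.84, 2.84]. Speed limits (rad/s): [2.79, 2.79, 3.14, 3.14, 3.14, 3.14].

## Interface

Orientations are given as a unit quaternion [x, y, z, w].
In Python, from plant import ctrl gives the robot as it stands. The module is installed in compiled form; this text tells all that it offers.
- The arm moves only by the tool send_rows, never from a script. Its argument "rows" is text: rows parted by semicolons, each of 7 numbers parted by spaces: the turn, a rotation vector about the tool's x, y, z in degrees, then the shift along the tool's x, y, z in mm, then the opening, from -1 (shut) to 1 (fully open). A call has 1 to 8 rows; each row is the pose to reach, as a shift and turn from the pose commanded when the call began, along the tool's axes at that moment; what a row does not reach only later rows make up. A row lasts 1/8 s, in which the tool goes at most 62.5 mm and 10.7 degrees, less where a joint would pass 70% of its speed; a pose out of reach is approached as far as the arm can. A call with a gripper value outside its range is refused whole. The fingers move at their own pace and stop on an object; "grip_force" is the grip in N (left out, the last holds). Time passes only in rows, so rows that repeat a pose let the fingers close. It gives the time, the measured TCP pose, the force, the opening and the grip force at its end, in the units of the state.
- ctrl.get_state(): the state, without advancing time (a new reading comes with each control period).
- ctrl.read_camera(name): name is "scene" or "top" or "wrist"; returns a dict with "color" (384x512x3 uint8, red, green, blue), "fx", "fy", "cx", "cy" (pixels), "extrinsics" (4x4, takes a point from world to camera coordinates). Camera axes: x right, y down, z forward; pixel columns grow to the right and rows downward; lengths in m; the calibration is good to about 2 mm. The wrist camera is an equidistant fisheye: a pixel r from the principal point sees the ray r / f radians off the axis. A picture is of the moment at which its call begins. There is no depth.
- ctrl.sign_off(): hands the job in; it is judged then, once.
Trained networks look in a picture, given as the dict that the camera call returned (one of the last four; its "shot" number tells which), for a name from the list of things; names that differ only in an ending like _2 or _b are one class to them, and where a whole thing is asked for, a point or a joint stands for the part that bears it (a point fixed in the world has none). Each returns a list of dicts, best first, with "p" (0 to 1); they miss things now and then, are a little off and sometimes report something else, mostly with a low value. They report only what shows in the picture. A call takes as long as a camera call. They do not tell look-alikes from the thing itself.
- ctrl.look_for(picture, target): "position" ([x, y, z] in m, in the coordinates of the camera as it stood for that picture, good to about 4 mm: the middle of the surface that is visible of it).
The state is a dict: "time": time; "qpos": joint angles; "dq": joint speeds; "joint_efforts": joint torques, N m; "eef_pos": TCP position; "tcp_rot": TCP orientation; "contact_force": force on the tool from outside, world axes, zero at the start; "wrist_torque": the same for the moment, N m; "opening": opening from 0.0 (shut) to 1.0 (fully open); "finger_force": force on a finger pad.
Only numpy, scipy, OpenCV 4.12 (cv2) and the standard library are available. Lean on these libraries where they do the work, as an engineer would, in place of code of your own. Each camera call takes 0.05 s, during which the arm holds its last target. There are 200 camera calls.

## Working session

There is one attempt and no reset: what is moved stays moved. The work goes in short steps, Python scripts to look and compute and a tool call to move; the robot and the scene stay as the last step left them, time stands still between calls to the robot, and variables do not carry over. Pictures are saved under pics/ and viewed, at most 10 in all, crops included, and the job is handed in when it is done.

Besides the shell and the picture viewer there is one more tool, called by a JSON object that holds its "op" and its "data". send_rows: Moves the arm, as the interface text tells. Its arguments: {"type":"object","properties":{"rows":{"type":"string"},"grip_force":{"type":"number"}},"required":["rows"]}

```bash
mkdir -p pics
cat > h.py <<'E'
import numpy as np, cv2
from scipy.spatial.transform import Rotation as R
from plant import ctrl
def shot(n,f=None):
    p=ctrl.read_camera(n)
    if f: cv2.imwrite('pics/'+f,p['color'][:,:,::-1])
    return p
def w(p,c): # camera->world
    E=np.array(p['extrinsics']); return E[:3,:3].T@(np.array(c)-E[:3,3])
def proj(p,X,fish=False):
    E=np.array(p['extrinsics']); c=E[:3,:3]@np.array(X)+E[:3,3]
    if fish:
        th=np.arctan2(np.hypot(c[0],c[1]),c[2]); k=th/np.hypot(c[0],c[1])
        return np.array([p['cx']+p['fx']*k*c[0],p['cy']+p['fy']*k*c[1]])
    return np.array([p['cx']+p['fx']*c[0]/c[2],p['cy']+p['fy']*c[1]/c[2]])
def ray(p,uv,fish=False):
    E=np.array(p['extrinsics']); a=(uv[0]-p['cx'])/p['fx']; b=(uv[1]-p['cy'])/p['fy']
    if fish:
        r=np.hypot(a,b)+1e-9; d=np.array([a/r*np.sin(r),b/r*np.sin(r),np.cos(r)])
    else: d=np.array([a,b,1.])
    return -E[:3,:3].T@E[:3,3], E[:3,:3].T@(d/np.linalg.norm(d))
def atz(p,uv,z,fish=False):
    o,d=ray(p,uv,fish); return o+d*(z-o[2])/d[2]
def tri(rs):
    A=sum(np.eye(3)-np.outer(d,d) for o,d in rs); b=sum((np.eye(3)-np.outer(d,d))@o for o,d in rs)
    return np.linalg.solve(A,b)
E
python3 - <<'E'
from h import *
np.set_printoptions(precision=4,suppress=True)
ps={n:shot(n,n+'0.png') for n in('scene','top','wrist')}
for n,p in ps.items():
    print(n,p['fx'],p['cx'],p['cy'])
    for t in('knob','shaft_tip','mixer','vial','plaster_box','kidney_dish'):
        for r in ctrl.look_for(p,t): 
            X=w(p,r['position']); print(n,t,round(r['p'],2),X,proj(p,X,n=='wrist').round())
print({k:v for k,v in ctrl.get_state().items()})
a=np.hstack([cv2.imread('pics/scene0.png'),cv2.imread('pics/top0.png')]);
E
```

```text
scene 392.77398242740935 258.00667824625174 192.85193439493435
scene knob 0.7 [ 0.5365 -0.3646  0.0315] [366. 236.]
scene knob 0.64 [ 0.492  -0.4383  0.0308] [384. 254.]
scene knob 0.57 [ 0.4888 -0.2751  0.0206] [334. 238.]
scene mixer 0.76 [0.4886 0.1403 0.0521] [227. 189.]
scene plaster_box 0.55 [ 0.4394 -0.1496  0.0331] [294. 231.]
scene kidney_dish 0.8 [0.4697 0.4646 0.0151] [155. 172.]
top 367.87599766570975 260.23189111662015 197.92838676099228
top knob 0.6 [ 0.4958 -0.261   0.0202] [332. 195.]
top knob 0.4 [ 0.4939 -0.4285  0.0216] [374. 195.]
top mixer 0.64 [0.5087 0.1613 0.0479] [227. 192.]
top plaster_box 0.5 [ 0.4531 -0.1396  0.0323] [303. 205.]
top kidney_dish 0.66 [ 0.4585  0.4628 -0.0024] [155. 207.]
wrist 297.3186396354542 256.64657569496154 189.3429445489965
wrist mixer 0.62 [0.4916 0.2238 0.0483] [114. 359.]
wrist kidney_dish 0.82 [0.4632 0.4647 0.0012] [223. 294.]
{'time': 1.05, 'qpos': array([ 0.953 ,  0.2863,  1.5767,  0.    ,  1.2786, -0.15  ]), 'dq': array([-0.0011,  0.0004, -0.0003, -0.0001,  0.001 ,  0.0005]), 'joint_efforts': array([  0.0006, -40.5974, -29.2945,  -0.0001,   0.0006,   0.    ]), 'eef_pos': array([0.3043, 0.6025, 0.2534]), 'tcp_rot': array([ 0.2318,  0.9728,  0.    , -0.    ]), 'contact_force': array([-0.4362,  0.7709, -0.2088]), 'wrist_torque': array([-0.066 , -0.0287, -0.025 ]), 'finger_force': 0.0, 'opening': 0.9986213352177993}
```

View pics/top0.png

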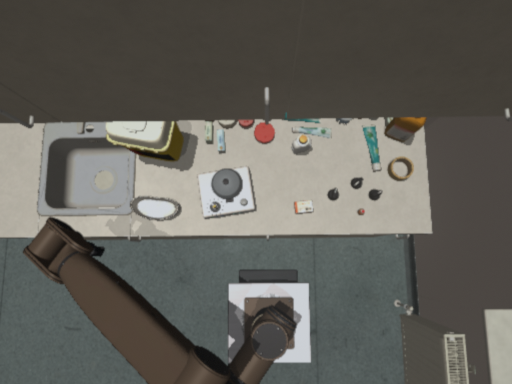

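View pics/scene0.png

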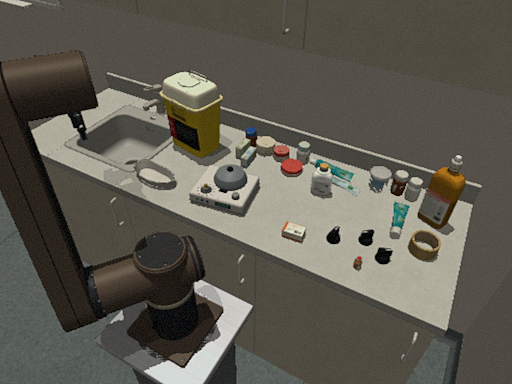

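The top view shows three knob-like things: (333,194), (357,183) and (375,195). In the scene view they are at (334,235), (366,236) and (384,254). The small timer knob on the mixer is at top (243,202), and the bare shaft is at top (211,206). The nearest to the base is the one at scene (334,235), about 0.56 m away; the other two are about 0.65 m. I'll look from above the shaft first, since it is on the way.

```bash
cat >> h.py <<'E'
def to(pos,yaw_y=None):
    """shift (mm, tool axes), z-turn (deg) to world TCP pos; yaw_y: world heading (deg) of tool y"""
    s=ctrl.get_state(); M=R.from_quat(s['tcp_rot']).as_matrix()
    out=M.T@(np.array(pos)-s['eef_pos'])*1e3
    h=np.degrees(np.arctan2(M[1,1],M[0,1]))
    t=None if yaw_y is None else -((yaw_y-h+90)%180-90)   # tool z points down
    return out.round(1), h, t, s['qpos'].round(3), s['time']
E
python3 - <<'E'
from h import *
np.set_printoptions(precision=4,suppress=True)
p=shot('wrist'); E=np.array(p['extrinsics']); s=ctrl.get_state(); M=R.from_quat(s['tcp_rot']).as_matrix()
print('cam in tool',M.T@(-E[:3,:3].T@E[:3,3]-s['eef_pos']),'axis',M.T@E[2,:3])
print(to([.42,.22,.25])); print(to([.42,-.2,.25]));print(to([.43,-.25,.25]))
E
```

```text
cam in tool [ 0.0715  0.0018 -0.1204] axis [-0.2822 -0.0007  0.9594]
(array([-275.7, -289.2,    3.3]), np.float64(63.19699543322909), None, array([ 0.953,  0.286,  1.577,  0.   ,  1.279, -0.15 ]), 1.1)
(array([-465.1, -664.1,    3.3]), np.float64(63.19699543322909), None, array([ 0.953,  0.286,  1.577,  0.   ,  1.279, -0.15 ]), 1.1)
(array([-496.6, -704.2,    3.3]), np.float64(63.19699543322909), None, array([ 0.953,  0.286,  1.577,  0.   ,  1.279, -0.15 ]), 1.1)
```

{"op": "send_rows", "data": {"rows": "0 0 -27 -290 -290 0 1;0 0 -27 -290 -290 0 1;0 0 -27 -290 -290 0 1;0 0 -27 -290 -290 0 1;0 0 -27 -290 -290 0 1;0 0 -27 -290 -290 0 1;0 0 -27 -290 -290 0 1;0 0 -27 -290 -290 0 1"}}

```text
time: 2.1
eef_pos: [0.4331, 0.211, 0.2536]
tcp_rot: [0.0, 1.0, 0.0, 0.0]
contact_force: [-0.3, 0.4, 0.4]
opening: 1.003
finger_force: 0.0
```

```bash
cat > look.py <<'E'
from h import *; import sys
np.set_printoptions(precision=4,suppress=True)
f=sys.argv[1]; p=shot('wrist',f)
import pickle; pickle.dump({k:v for k,v in p.items()},open(f+'.pkl','wb'))
for t in sys.argv[2:]:
    for r in ctrl.look_for(p,t):
        X=w(p,r['position']); print(t,round(r['p'],2),X,proj(p,X,True).round())
print(to([.45,-.23,.25],90))
E
python3 look.py w1.png shaft_tip shaft_seat shaft mixer knob
```

```text
shaft_tip 0.81 [0.4475 0.207  0.0596] [252. 183.]
shaft_seat 0.59 [0.4477 0.2104 0.0625] [255. 184.]
shaft 0.74 [0.4461 0.2102 0.0631] [255. 182.]
mixer 0.63 [0.4912 0.1762 0.0479] [226. 216.]
knob 0.7 [0.4476 0.2067 0.0608] [252. 183.]
knob 0.39 [ 0.5051 -0.2444  0.0021] [  3. 207.]
(array([ -15.6, -444. ,    3.2]), np.float64(90.30436576692385), np.float64(0.3043657669238513), array([ 0.249, -0.15 ,  2.037,  0.   ,  1.255, -1.327]), 2.4)
```

View pics/w1.png

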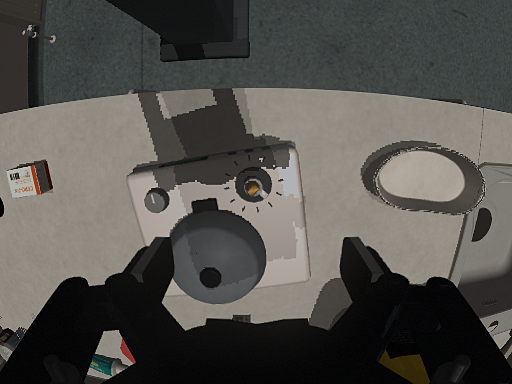

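The wrist view shows the bare brass shaft on its dark collar at about (253,186), the fitted timer knob at (157,200) and the plaster box at (30,180). Next I zoom in on the collar for the white mark.

```bash
python3 -c "
import cv2;a=cv2.imread('pics/w1.png')[156:212,218:290];cv2.imwrite('pics/w1c.png',cv2.resize(a,None,fx=10,fy=10,interpolation=cv2.INTER_CUBIC))"
```

```text
(no output)
```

View pics/w1c.png

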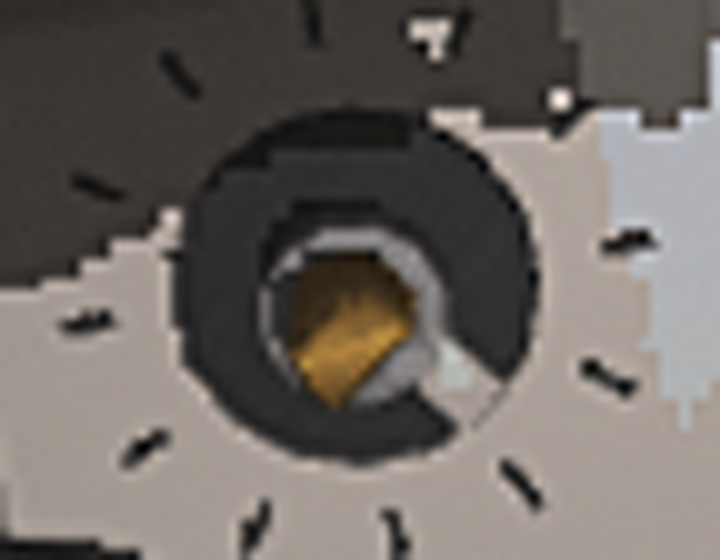

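{"op": "send_rows", "data": {"rows": "0 0 0 -15 -444 60 1;0 0 0 -15 -444 60 1;0 0 0 -15 -444 60 1;0 0 0 -15 -444 60 1;0 0 0 -15 -444 60 1;0 0 0 -15 -444 60 1;0 0 0 -15 -444 60 1;0 0 0 -15 -444 60 1"}}

```text
time: 3.4
eef_pos: [0.449, -0.2334, 0.1928]
tcp_rot: [-0.0, 1.0, 0.0, -0.0]
contact_force: [-1.2, 0.9, 0.3]
opening: 0.994
finger_force: 0.0
```

```bash
python3 look.py w2.png knob knob_grip vial plaster_box; python3 -c "
import cv2;a=cv2.imread('pics/w2.png')[100:300,140:400];cv2.imwrite('pics/w2c.png',cv2.resize(a,None,fx=3,fy=3,interpolation=cv2.INTER_CUBIC))"
```

```text
knob 0.93 [ 0.4944 -0.2659  0.0183] [225. 216.]
knob 0.77 [ 0.5251 -0.3672  0.0185] [140. 239.]
knob 0.74 [ 0.4923 -0.4225  0.0192] [ 95. 212.]
knob_grip 0.77 [ 0.4919 -0.2662  0.0229] [224. 215.]
knob_grip 0.63 [ 0.4899 -0.4273  0.0172] [ 92. 209.]
vial 0.68 [ 0.4233 -0.37    0.0298] [123. 154.]
plaster_box 0.92 [ 0.4467 -0.1484  0.0319] [340. 176.]
(array([ -0.8,  -0.6, -56.7]), np.float64(90.32182165697915), np.float64(0.32182165697915366), array([-0.674, -0.034,  2.044,  0.   ,  1.131, -2.25 ]), 3.65)
```

View pics/w2c.png

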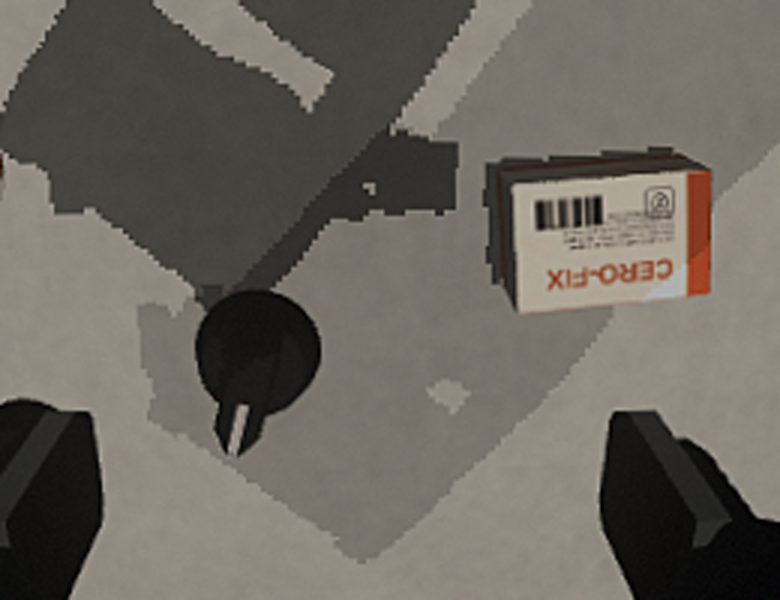

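The collar crop shows the white mark lower right of the shaft, on the collar at about (265,194), with the collar centre at about (254,184). The second view shows the chosen knob, black, with its base at about (226,217) and its white-lined nose pointing down to (218,251). The plaster box at (340,176) lies well clear of it. Of the three candidates this one is nearest the base, so it is the right one.

Run:
```python
from h import *; import pickle
np.set_printoptions(precision=4,suppress=True)
p1=pickle.load(open('w1.png.pkl','rb'));p2=pickle.load(open('w2.png.pkl','rb'))
hd=lambda v:np.degrees(np.arctan2(v[1],v[0]))
c=atz(p1,(253.7,184.5),.053,1);m=atz(p1,(265,194.5),.053,1);print('collar',c,hd(m-c))
k=atz(p2,(226,217.3),.02,1)
a=atz(p2,(221,235),.046,1);b=atz(p2,(218,251.7),.046,1);print('knob',k,a,b,hd(b-k),hd(b-a))
print(ctrl.nose_length)
for y in(hd(b-k)+90,): print(to([k[0],k[1],.15],y))
# top-view check of the knob
t=shot('top');g=t['color']; print(proj(t,[*k[:2],.046]),proj(t,[*c[:2],.053]))
```

```text
collar [0.4512 0.2089 0.053 ] 47.33871862306533
knob [ 0.4953 -0.2648  0.02  ] [ 0.504  -0.2676  0.046 ] [ 0.523  -0.2715  0.046 ] -13.765886792378334 -11.83277739137637
0.022
(array([-45.9, -35.7,  43.3]), np.float64(90.32182165697915), np.float64(14.087708449357493), array([-0.674, -0.034,  2.044,  0.   ,  1.131, -2.25 ]), 3.65)
[334.4486 193.7553] [214.8235 205.9319]
```

{"op": "send_rows", "data": {"rows": "0 0 13 -46 -35 40 1;0 0 13 -46 -35 40 1;0 0 13 -46 -35 40 1;0 0 13 -46 -35 40 1"}}

```text
time: 4.2
eef_pos: [0.4954, -0.2651, 0.1544]
tcp_rot: [0.111, 0.994, -0.0, 0.001]
contact_force: [0.4, 0.3, 1.2]
opening: 1.001
finger_force: 0.0
```

```bash
python3 look.py w3.png knob knob_grip; python3 -c "
import cv2;a=cv2.imread('pics/w3.png')[150:300,150:350];cv2.imwrite('pics/w3c.png',cv2.resize(a,None,fx=4,fy=4,interpolation=cv2.INTER_CUBIC))"
```

```text
knob 0.83 [ 0.4958 -0.4194  0.0166] [108. 217.]
knob 0.7 [ 0.5306 -0.3514  0.0227] [176. 239.]
knob 0.59 [ 0.4918 -0.2678  0.0207] [251. 182.]
knob_grip 0.82 [ 0.4942 -0.4247  0.0169] [104. 216.]
knob_grip 0.63 [ 0.4951 -0.2666  0.022 ] [253. 186.]
knob_grip 0.62 [ 0.541  -0.3525  0.0159] [180. 245.]
(array([ 51.8,  24.6, -95.4]), np.float64(77.24646020076398), np.float64(-12.753539799236023), array([-0.673,  0.141,  1.938,  0.   ,  1.06 , -2.021]), 4.35)
```

View pics/w3c.png

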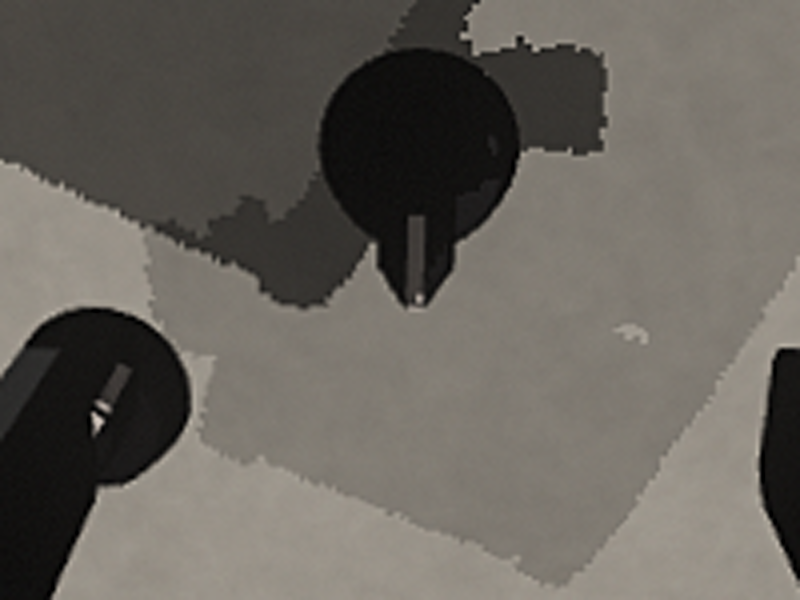

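The knob sits below the tool with its white line nearly vertical in the crop, from (254,204) to (254.5,226). The base centre is at about (255,186). A look-alike is by the left finger at (176,239), so I'll close partly before going down.

Run:
```python
from h import *; import pickle
np.set_printoptions(precision=4,suppress=True)
p2=pickle.load(open('w2.png.pkl','rb'));p3=pickle.load(open('w3.png.pkl','rb'))
hd=lambda v:np.degrees(np.arctan2(v[1],v[0]))
tip=tri([ray(p2,(218,251.7),1),ray(p3,(254.5,225.8),1)]);ln=tri([ray(p2,(221,235),1),ray(p3,(254,204),1)])
ctr=tri([ray(p2,(226,217.3),1),ray(p3,(254.9,186.6),1)])
k=atz(p3,(254.9,186.6),.02,1);a=atz(p3,(254,204),.046,1);b=atz(p3,(254.5,226),.046,1)
print(tip,ln,ctr,hd(tip-ln));print(k,a,b,hd(b-a),hd(b-k))
print(to([.495,-.266,.045],77.5))
```

```text
[ 0.5221 -0.2714  0.0475] [ 0.5035 -0.2676  0.0469] [ 0.5004 -0.2663  0.0072] -11.679181755313493
[ 0.4968 -0.2656  0.02  ] [ 0.5038 -0.2677  0.046 ] [ 0.5229 -0.2717  0.046 ] -11.625103998884349 -13.10685470444199
(array([  0.4,  -0.3, 109.7]), np.float64(77.24646020076398), np.float64(-0.2535397992360231), array([-0.673,  0.141,  1.938,  0.   ,  1.06 , -2.021]), 4.35)
```

{"op": "send_rows", "data": {"rows": "0 0 0 -3.5 0 20 0.2;0 0 0 -3.5 0 50 0.2;0 0 0 -3.5 0 80 0.2;0 0 0 -3.5 0 100 0.2;0 0 0 -3.5 0 108 0.2;0 0 0 -3.5 0 109 0.2", "grip_force": 30}}

```text
time: 5.1
eef_pos: [0.4985, -0.2668, 0.0441]
tcp_rot: [0.112, 0.994, 0.0, -0.0]
contact_force: [1.6, -0.0, -0.8]
opening: 0.601
finger_force: 0.0
```

{"op": "send_rows", "data": {"rows": "0 0 0 0 0 0 -1;0 0 0 0 0 0 -1;0 0 0 0 0 0 -1;0 0 0 0 0 0 -1;0 0 0 0 0 0 -1;0 0 0 0 0 0 -1"}}

```text
time: 5.85
eef_pos: [0.4993, -0.2673, 0.0456]
tcp_rot: [0.112, 0.994, -0.001, 0.001]
contact_force: [-0.3, -0.0, 6.1]
opening: 0.181
finger_force: 30.3
```

{"op": "send_rows", "data": {"rows": "0 0 0 0 0 -8 -1;0 0 0 0 0 -30 -1;0 0 0 0 0 -70 -1;0 0 0 0 0 -100 -1;0 0 0 0 0 -115 -1;0 0 0 0 0 -115 -1"}}

```text
time: 6.6
eef_pos: [0.4987, -0.2668, 0.16]
tcp_rot: [0.111, 0.994, -0.0, 0.001]
contact_force: [0.6, -0.0, -1.4]
opening: 0.183
finger_force: 29.5
```

```bash
python3 look.py w4.png knob_grip shaft_tip; python3 -c "
import cv2;a=cv2.imread('pics/w4.png')[150:350,130:390];cv2.imwrite('pics/w4c.png',cv2.resize(a,None,fx=3,fy=3,interpolation=cv2.INTER_CUBIC))
from h import *
print(to([.451,.209,.16],137.3)); print(ctrl.get_state()['opening'])"
```

```text
knob_grip 0.91 [ 0.539  -0.3561  0.0197] [177. 240.]
knob_grip 0.83 [ 0.4925 -0.4243  0.0193] [105. 211.]
knob_grip 0.8 [ 0.487  -0.265   0.1634] [251. 244.]
(array([ 54.6,  24.7, -92.4]), np.float64(77.19657920544046), np.float64(-12.803420794559543), array([-0.671,  0.145,  1.928, -0.   ,  1.071, -2.018]), 6.75)
(array([150.6, 452.9,  -1.5]), np.float64(77.19657920544046), np.float64(-60.103420794559554), array([-0.671,  0.145,  1.928, -0.   ,  1.071, -2.018]), 6.75)
0.17558681891412206
```

View pics/w4c.png

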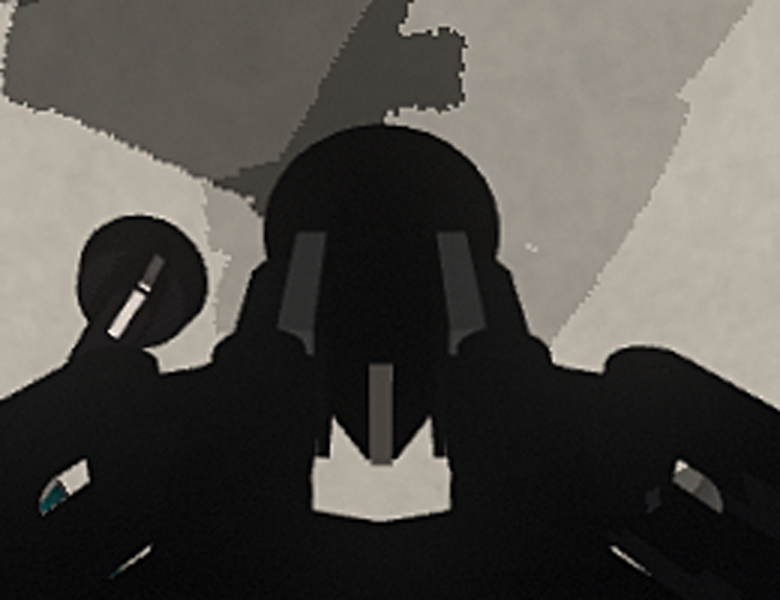

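The knob is held straight in the fingers. Its white line points along tool -x at column 257 and the base is centred at column 257. I'll stop with the camera above the shaft to measure it with the knob in hand.

Run:
```python
from h import *; import pickle
np.set_printoptions(precision=4,suppress=True)
p=pickle.load(open('w4.png.pkl','rb')); s=ctrl.get_state(); M=R.from_quat(s['tcp_rot']).as_matrix();P=s['eef_pos']
tl=lambda X:(M.T@(X-P)*1e3)
print('nose tip tool',tl(atz(p,(256.7,305),P[2]+.0004,1)), 'line start',tl(atz(p,(256.7,271.3),P[2]+.0004,1)))
o=P+M@[0,0,.0256]
for q in((218.5,220),(296.3,220),(257.3,191.7)): print('base top edge',tl(atz(p,q,o[2],1)),'bottom',tl(atz(p,q,o[2]-.02,1)))
print(to([.499,.26,.185],137.3))
```

```text
nose tip tool [-28.3383   0.9961  -0.487 ] line start [-7.3484  0.9906 -0.4215]
base top edge [  8.6327 -19.7946  25.5979] bottom [  0.328  -22.6401  45.568 ]
base top edge [ 8.6593 22.3778 25.6598] bottom [ 0.3581 25.2148 45.6382]
base top edge [24.6909  1.2212 25.6789] bottom [18.55    1.2074 45.6598]
(array([115.2, 513.3, -26.5]), np.float64(77.19657920544046), np.float64(-60.103420794559554), array([-0.671,  0.145,  1.928, -0.   ,  1.071, -2.018]), 6.75)
```

{"op": "send_rows", "data": {"rows": "0 0 -8 15 50 -27 -1;0 0 -16 30 110 -27 -1;0 0 -24 40 170 -27 -1;0 0 -32 50 230 -27 -1;0 0 -40 65 290 -27 -1;0 0 -48 80 350 -27 -1;0 0 -56 95 410 -27 -1;0 0 -60 105 460 -27 -1"}}

```text
time: 7.75
eef_pos: [0.4967, 0.2073, 0.1846]
tcp_rot: [-0.402, 0.916, 0.0, -0.001]
contact_force: [0.1, -0.3, -0.7]
opening: 0.181
finger_force: 29.7
```

```bash
python3 -c "
from h import *
print(to([.499,.26,.175],137.3),ctrl.get_state()['eef_pos'])"
```

```text
(array([-40.4,  34. ,   9.6]), np.float64(137.41539866829572), np.float64(0.1153986682957111), array([ 0.207,  0.055,  1.972, -0.   ,  1.117, -2.192]), 7.75) [0.49668977 0.20725755 0.18461688]
```

{"op": "send_rows", "data": {"rows": "0 0 0 -20 17 5 -1;0 0 0 -40 34 10 -1;0 0 0 -40 34 10 -1;0 0 0 -40 34 10 -1"}}

```text
time: 8.25
eef_pos: [0.4998, 0.257, 0.1752]
tcp_rot: [-0.4, 0.916, -0.0, -0.001]
contact_force: [0.5, -0.2, 0.0]
opening: 0.179
finger_force: 29.7
```

```bash
python3 look.py w5.png shaft_tip shaft_seat; python3 -c "
import cv2;a=cv2.imread('pics/w5.png')[60:310,140:390];cv2.imwrite('pics/w5c.png',cv2.resize(a,(600,600),interpolation=cv2.INTER_CUBIC))"
```

```text
shaft_tip 0.65 [0.4522 0.2057 0.0569] [256. 105.]
(array([ 391. , -294.2,  -73.6]), np.float64(137.12883133618658), np.float64(47.12883133618658), array([ 0.294,  0.117,  1.922, -0.   ,  1.103, -2.1  ]), 8.4)
```

View pics/w5c.png

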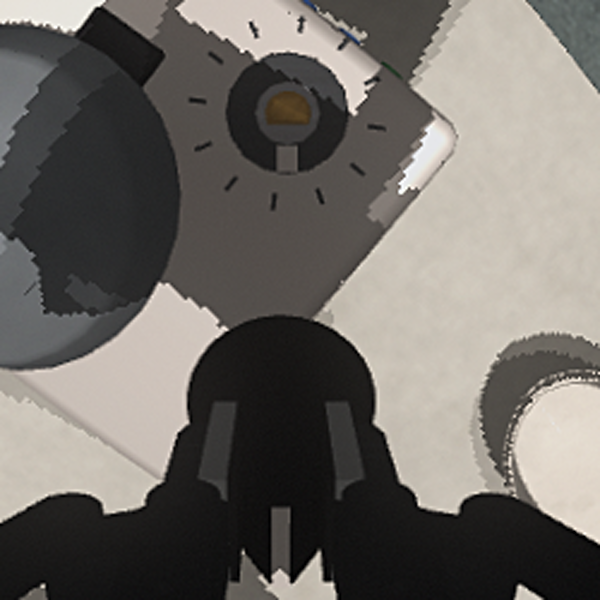

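The collar is at about (260,107) with its white mark straight below it at (260,126). The held knob is at columns 257-258 with its pointer straight down, so the angle already matches. Next I refine the collar and shoulder centres, and the knob's outline, by fitting projected circles to the image gradient.

```bash
cat > fit.py <<'E'
from h import *; import pickle
from scipy.ndimage import map_coordinates, gaussian_filter
np.set_printoptions(precision=2,suppress=True)
def fit(f,P,M):
    p=pickle.load(open(f,'rb')); g=gaussian_filter(p['color'].astype(float).mean(2),.7)
    th=np.linspace(0,2*np.pi,120,endpoint=False); o3=lambda r,z,c,t:np.c_[c[0]+r*np.cos(t),c[1]+r*np.sin(t),np.full(len(t),z)]
    def samp(r,z,c,t,W):
        X=o3(r,z,c,t); X=X if W else (P+(X@np.array(M).T))
        uv=np.array([proj(p,x,True) for x in X]); return map_coordinates(g,[uv[:,1],uv[:,0]],order=1)
    def best(r,z,c0,t,W,sg=1,span=.006):
        b=(-1e9,None)
        for step in(.001,.00025):
            base=np.array(c0 if b[1] is None else b[1]); n=int(span/step) if step==.001 else 5
            for i in range(-n,n+1):
                for j in range(-n,n+1):
                    c=base+step*np.array([i,j]); d=sg*(samp(r+.0012,z,c,t,W)-samp(r-.0012,z,c,t,W)); v=np.clip(d,-30,30).mean()
                    if v>b[0]: b=(v,c)
        return b
    return best,th
if __name__=='__main__':
    s=ctrl.get_state();P=s['eef_pos'];M=R.from_quat(s['tcp_rot']).as_matrix()
    best,th=fit('w5.png.pkl',P,M)
    tl=lambda c,z:M.T@(np.array([*c,z])-P)*1e3
    for n,r,z,sg in(('collar',.021,.053,1),('shoulder',.0105,.063,-1)):
        v,c=best(r,z,(.4505,.207),th,True,sg); print(n,v,c*1e3,'tool',tl(c,z))
    t=th[np.cos(th)>0.3]  # camera side of the knob's base
    for n,z in(('bottom',.0456),('top',.0256)):
        v,c=best(.024,z,(-.004,.001),t,False,1,.008); print('knob',n,v,c*1e3)
E
python3 fit.py
```

```text
collar 28.94588490685522 [451.75 208.5 ] tool [ 68.33   2.83 123.24]
shoulder 19.67796883022373 [451.5  208.25] tool [ 68.69   2.84 113.24]
knob bottom 30.0 [-4.  0.]
knob top 27.859999124022302 [1.75 0.75]
```

```bash
sed -i 's/-30,30/-120,120/' fit.py; python3 fit.py; python3 -c "
from h import *;print(to([.45,.2,.16],137.3))"
```

```text
collar 67.42735778989517 [451.25 208.25] tool [ 68.86   3.03 123.24]
shoulder 19.80013342982787 [451.75 208.25] tool [ 68.52   2.66 113.24]
knob bottom 98.73338328894825 [-3.25  1.25]
knob top 78.96864527182578 [2. 1.]
(array([75.8, -1.7, 16.2]), np.float64(137.12883133618658), np.float64(-0.17116866381343243), array([ 0.294,  0.117,  1.922, -0.   ,  1.103, -2.1  ]), 8.4)
```

Run:
```python
from fit import *
M=R.from_quat([.112,.9937,0,0]).as_matrix(); G=np.array([.4993,-.2673,.0456])
for f in('w2.png.pkl','w3.png.pkl'):
    best,th=fit(f,G,M)
    for z in(.0,.02):
        for t in(th,th[np.cos(th-np.radians(167))>0.2]):
            v,c=best(.024,z,(.498,-.266),t,True,1); print(f,z,len(t),v,c*1e3,M.T@(np.array([*c,z])-G)*1e3)
# w4: same, plus fit radius vs depth
p=pickle.load(open('w4.png.pkl','rb')); P=np.array([.4987,-.2668,.16]); best,th=fit('w4.png.pkl',P,R.from_quat([.111,.9938,0,0]).as_matrix())
t=th[np.cos(th)>-0.1]
for z in(.0416,.0436,.0456,.0476,.0496): print('w4',z,*best(.024,z,(-.004,.001),t,False,1,.006))
```

```text
w2.png.pkl 0.0 120 51.81599384180811 [ 502.25 -267.5 ] [-2.92  0.46 45.6 ]
w2.png.pkl 0.0 52 58.63857046631389 [ 502.  -267.5] [-2.68  0.41 45.6 ]
w2.png.pkl 0.02 120 43.20537696510776 [ 495.25 -266.25] [ 4.18  0.12 25.6 ]
w2.png.pkl 0.02 52 55.49446894344736 [ 496.   -265.75] [ 3.56  0.78 25.6 ]
w3.png.pkl 0.0 120 40.0627151603703 [ 502.25 -267.5 ] [-2.92  0.46 45.6 ]
w3.png.pkl 0.0 52 40.284927095326765 [ 501.75 -267.5 ] [-2.43  0.35 45.6 ]
w3.png.pkl 0.02 120 28.162012563918264 [ 497. -268.] [ 2.09 -1.19 25.6 ]
w3.png.pkl 0.02 52 36.68376354894906 [ 498.25 -266.25] [ 1.26  0.79 25.6 ]
w4 0.0416 88.72838505605172 [-0.  0.]
w4 0.0436 88.46386235485272 [-0.  0.]
w4 0.0456 88.09084427529416 [-0.  0.]
w4 0.0476 87.28071925686275 [-0.  0.]
w4 0.0496 85.38433867730598 [-0.  0.]
```

{"op": "send_rows", "data": {"rows": "0 0 0 36 1 5 -1;0 0 0 72 1.5 10 -1;0 0 0 72 1.5 25 -1;0 0 0 72 1.5 40 -1;0 0 0 72 1.5 44 -1;0 0 0 72 1.5 44 -1"}}

```text
time: 9.15
eef_pos: [0.4505, 0.206, 0.1318]
tcp_rot: [-0.4, 0.916, 0.0, -0.0]
contact_force: [-0.1, 0.4, -0.7]
opening: 0.179
finger_force: 29.7
```

{"op": "send_rows", "data": {"rows": "0 0 0 0 0 1.5 -1;0 0 0 0 0 3 -1;0 0 0 0 0 4.5 -1;0 0 0 0 0 6 -1;0 0 0 0 0 6 -1"}}

```text
time: 9.78
eef_pos: [0.4501, 0.2058, 0.1262]
tcp_rot: [-0.4, 0.916, 0.0, -0.0]
contact_force: [-0.3, -0.8, -0.0]
opening: 0.182
finger_force: 29.7
```

```bash
python3 -c "
from h import *;s=ctrl.get_state();print(s['eef_pos'],s['contact_force'],s['wrist_torque'],to([.45,.2,.16],137.3),R.from_quat(s['tcp_rot']).as_matrix().T@s['contact_force'],R.from_quat(s['tcp_rot']).as_matrix().T@s['wrist_torque'])"
```

```text
[0.45009127 0.2057501  0.12617137] [-0.30716735 -0.77654149 -0.02575474] [-0.02878553 -0.02913116 -0.01389945] (array([  4.3,  -3.8, -33.8]), np.float64(137.19630399156426), np.float64(-0.10369600843574744), array([ 0.223,  0.036,  2.112, -0.   ,  0.994, -2.171]), 9.775) [ 0.7784473  -0.30229109  0.02591664] [0.04092875 0.00132289 0.01391088]
```

{"op": "send_rows", "data": {"rows": "0 0 0 0 0 1 -1;0 0 0 0 0 2 -1;0 0 0 0 0 3 -1;0 0 0 0 0 3 -1"}}

```text
time: 10.28
eef_pos: [0.4501, 0.2058, 0.1232]
tcp_rot: [-0.4, 0.916, 0.0, -0.0]
contact_force: [0.1, -1.0, -0.4]
opening: 0.177
finger_force: 29.7
```

{"op": "send_rows", "data": {"rows": "0 0 0 0 0 1 -1;0 0 0 0 0 2 -1;0 0 0 0 0 2 -1"}}

```text
time: 10.65
eef_pos: [0.4501, 0.2058, 0.1212]
tcp_rot: [-0.4, 0.916, 0.0, -0.0]
contact_force: [0.5, -0.4, -1.0]
opening: 0.179
finger_force: 29.7
```

{"op": "send_rows", "data": {"rows": "0 0 0 0 0 1 -1;0 0 0 0 0 2 -1;0 0 0 0 0 2 -1"}}

```text
time: 11.02
eef_pos: [0.4501, 0.2058, 0.1192]
tcp_rot: [-0.4, 0.916, 0.0, -0.0]
contact_force: [-0.0, -0.3, -0.5]
opening: 0.182
finger_force: 29.7
```

{"op": "send_rows", "data": {"rows": "0 0 0 0 0 1 -1;0 0 0 0 0 2 -1;0 0 0 0 0 2 -1"}}

```text
time: 11.4
eef_pos: [0.4502, 0.2058, 0.1172]
tcp_rot: [-0.4, 0.916, 0.0, -0.0]
contact_force: [0.4, 0.1, -0.4]
opening: 0.177
finger_force: 29.7
```

{"op": "send_rows", "data": {"rows": "0 0 0 0 0 1 -1;0 0 0 0 0 2 -1;0 0 0 0 0 3 -1;0 0 0 0 0 4 -1;0 0 0 0 0 4 -1"}}

```text
time: 12.02
eef_pos: [0.4502, 0.2058, 0.1132]
tcp_rot: [-0.4, 0.916, 0.0, -0.0]
contact_force: [0.4, 0.1, -0.1]
opening: 0.181
finger_force: 29.7
```

{"op": "send_rows", "data": {"rows": "0 0 0 0 0 1 -1;0 0 0 0 0 2 -1;0 0 0 0 0 3 -1;0 0 0 0 0 4 -1;0 0 0 0 0 4 -1"}}

```text
time: 12.65
eef_pos: [0.4502, 0.2057, 0.1092]
tcp_rot: [-0.4, 0.916, 0.0, -0.0]
contact_force: [-0.3, -1.0, -0.4]
opening: 0.178
finger_force: 29.7
```

{"op": "send_rows", "data": {"rows": "0 0 0 0 0 1 -1;0 0 0 0 0 2 -1;0 0 0 0 0 3 -1;0 0 0 0 0 3 -1;0 0 0 0 0 3 -1"}}

```text
time: 13.28
eef_pos: [0.4504, 0.2058, 0.1067]
tcp_rot: [-0.4, 0.916, -0.0, 0.0]
contact_force: [-1.5, -0.7, 5.0]
opening: 0.18
finger_force: 30.4
```

{"op": "send_rows", "data": {"rows": "0 0 0 0 0 1 -1;0 0 0 0 0 2 -1;0 0 0 0 0 2 -1;0 0 0 0 0 2 -1"}}

```text
time: 13.78
eef_pos: [0.4504, 0.2059, 0.1049]
tcp_rot: [-0.4, 0.916, -0.0, 0.0]
contact_force: [-3.4, -0.7, 7.6]
opening: 0.18
finger_force: 30.7
```

{"op": "send_rows", "data": {"rows": "0 0 0 0 0 0.7 -1;0 0 0 0 0 1.4 -1;0 0 0 0 0 1.4 -1;0 0 0 0 0 1.4 -1;0 0 0 0 0 1.4 -1"}}

```text
time: 14.4
eef_pos: [0.4505, 0.2059, 0.1038]
tcp_rot: [-0.4, 0.916, -0.0, 0.0]
contact_force: [-3.4, -0.6, 8.2]
opening: 0.179
finger_force: 30.9
```

```bash
python3 -c "
from h import *
p=shot('wrist','w6.png')
a=p['color'][120:320,126:386,::-1];cv2.imwrite('pics/w6c.png',cv2.resize(a,None,fx=3,fy=3,interpolation=cv2.INTER_CUBIC))
for i in range(4):
  shot('top'); s=ctrl.get_state(); print(s['time'],s['eef_pos'],s['contact_force'],s['finger_force'])"
```

```text
14.5 [0.4504303  0.20586002 0.10378681] [-2.60864606 -1.9833733   6.621257  ] 30.86738540790975
14.55 [0.4504454  0.20583376 0.10378792] [-3.85889067 -1.1831245   8.46304576] 30.86741678416729
14.6 [0.45042235 0.20584122 0.10378048] [-3.27565609 -0.8419413   8.88042347] 30.86731701157987
14.65 [0.45042045 0.20585058 0.10377659] [-2.63945006 -1.1906075   7.41047203] 30.867345733568072
```

View pics/w6c.png

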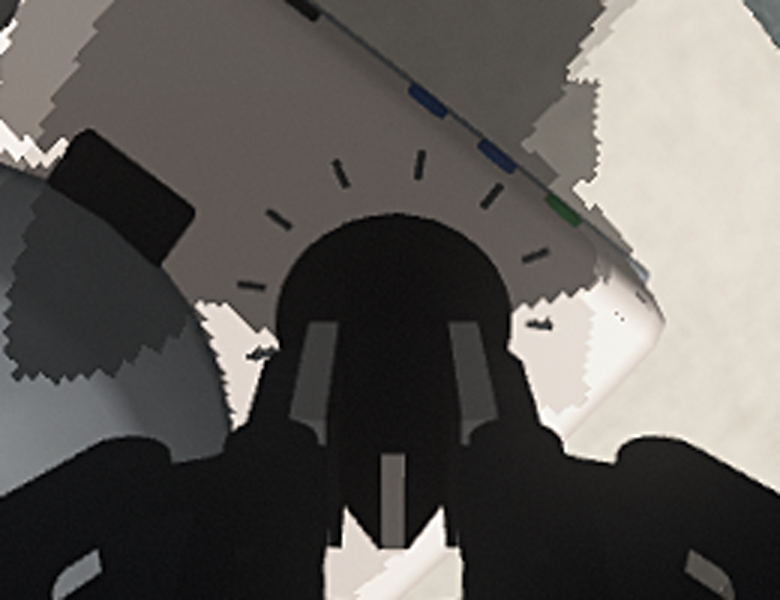

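The knob is fully on. Its base covers the collar evenly and the pointer is still straight down, at column 257. The force of about 8 N suggests about 3.3 mm of sink, so I'll firm the grip slightly and press a little more for margin.

{"op": "send_rows", "data": {"rows": "0 0 0 0 0 0 -1;0 0 0 0 0 0.4 -1;0 0 0 0 0 0.7 -1;0 0 0 0 0 0.7 -1;0 0 0 0 0 0.7 -1", "grip_force": 40}}

```text
time: 15.28
eef_pos: [0.4505, 0.2058, 0.1032]
tcp_rot: [-0.4, 0.916, -0.0, -0.0]
contact_force: [-3.7, -2.1, 8.9]
opening: 0.174
finger_force: 42.2
```

```bash
cat > st.py <<'E'
from h import *
f=[]
for i in range(8): shot('top'); s=ctrl.get_state(); f.append(s['contact_force'])
print(s['time'],s['eef_pos'],np.mean(f,0),np.std(f,0),s['finger_force'],s['wrist_torque'])
E
python3 st.py
```

```text
15.675 [0.45046611 0.20585076 0.10322546] [-3.58291694 -1.01918129  8.79467105] [0.33805565 0.6552216  0.5650901 ] 42.19390218146145 [-0.19055428  0.66924862  0.01967327]
```

{"op": "send_rows", "data": {"rows": "0 0 0 0 0 0.3 -1;0 0 0 0 0 0.5 -1;0 0 0 0 0 0.5 -1;0 0 0 0 0 0.5 -1"}}

```text
time: 16.18
eef_pos: [0.4505, 0.2059, 0.1028]
tcp_rot: [-0.4, 0.916, -0.0, -0.0]
contact_force: [-3.8, -0.4, 10.0]
opening: 0.177
finger_force: 42.3
```

```bash
python3 st.py
```

```text
16.575 [0.4504914  0.20586173 0.10284486] [-3.90939503 -0.91002181  9.44678509] [0.22217109 0.3195626  0.76006655] 42.277441369369626 [-0.155846    0.79844809  0.03226202]
```

```bash
python3 -c "
from plant import ctrl; print(ctrl.sign_off())"
```

```text
the job is handed in; nothing more can be done
None
```

I fitted the knob onto the D-shaft with its pointer over the white mark. When I handed the job in, it was held pressed at about 9.5 N (roughly 4.5 mm of sink, judged from the spring force), still gripped at about 42 N, 17 s in.

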